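Fish a jar out from under the shelf riser with the reacher and return it to its tray

TASK

A storage jar has been pushed far back under the wire shelf riser. Take the reacher by its pistol grip, squeeze the trigger so that both jaws clamp the jar where it stands under the riser, and draw it out, still clamped, until it is well clear of the riser; let it go there and leave the reacher lying on the counter. Then take the jar in your own fingers and stand it upright in the free end of the wooden tray beside the two others, without toppling any jar or disturbing the mug, the bowl or the other jars.

Things in the scene. Friction and masses are not known exactly. Their poses are not given: they have to be found in the camera images.
- riser: Chrome wire shelf riser (fixed), 400 (its x) by 240 (its y) mm, 106 mm high, 100 mm clear beneath; origin on the counter under its centre, z up. Both long sides (y = -120, the front, facing the robot's right, and y = +120 mm) are open; 6 mm legs at the corners. White bowls stacked on its near end (centre x -118, y 30 mm, 136 mm across, to 210 mm above the counter).
- riser_front (a point): Middle of the riser's front edge, at counter level; axes as the riser's: x along the edge, y inwards under the riser.
- jar_mid (a point): The jar to fetch: upright round white glazed jar with a flush wooden lid, 52 mm across, 78 mm high, 0.14 to 0.28 kg. Point at its centre, 39 mm above its base, z up. It starts standing on the counter under the riser, 95 to 155 mm behind the front edge, within 30 mm of the riser's mid-length.
- jar: The same jar; origin at the centre of its base.
- reacher_grip (a point): The reacher: pick-up tool 387 mm long, 30 mm thick, 0.23 kg, lying on its side. Point 15 mm up, between the back of its grey pistol grip and the front of its black trigger. x along the tube to the jaws, y down the grip away from the tube, z up. Here the grip's flat back is at x = -31, the released trigger's front at +31 mm, both from y = -35 to +35; the tube runs at y = -60 mm.
- reacher: The same reacher; same axes, origin 15 mm lower, on its underside. It balances 62 mm ahead of the grip point and 29 mm towards the tube. Held across grip and trigger with the span eased to 55 mm (trigger about 0.11, jaws still about 68 mm apart) it can be lifted level by a few mm or slid along the counter.
- jaw_mid (a point): Point mid-way between the reacher's rubber jaw pads, 322 mm ahead (x) and at y = -60 mm from reacher_grip, 15 mm above the underside; same axes. The jaws swing level, closing along y; released they stand 90 mm apart inside and 130 mm outside. Pads 46 mm long, 30 mm high; small lips at the tips 30 mm ahead. The solid jaw head ends 66 mm behind this point.
- trigger (a joint): Trigger angle: 0 released to 0.28 squeezed. Pivot beside the tube, 60 mm from reacher_grip: 0.1 rad narrows the span there by 6 mm (62 mm released). Return spring: 8 N there released, 13 N squeezed. Both jaws turn 1.2 times this angle, meet the 52 mm jar at about 0.21 (span 49 mm), then press with 0.3 N each per N of squeeze over 12 N; 20 to 40 N clamps it well.
- jaw_l: Left jaw of the reacher (+y side); origin at its pivot, 82 mm behind jaw_mid and 14 mm to the side.
- jaw_r: Right jaw of the reacher (-y side); origin at its pivot, 82 mm behind jaw_mid and 14 mm to the side.
- tray: Shallow wooden tray (fixed), 84 (x) by 226 (y) mm outside, walls 6 mm thick and 18 mm high, floor 6 mm above the counter. Origin under its centre, z up. Two jars stand in it at about y = -77 and y = -20 mm; the end towards +y is free.
- tray_free (a point): Middle of the tray's free end, on its floor, at y = +58 mm in the tray; axes as the tray's. The free floor is 72 mm wide (x) and about 100 mm long (y).
- jar_a: Bystander: a jar of the same kind and size, standing in the tray at its -y end; origin at its base.
- jar_b: Bystander: a jar of the same kind and size, standing in the middle of the tray; origin at its base.
- mug: Bystander: blue mug, 80 mm across and 88 mm high, standing under the far part of the riser, about 135 mm along the riser's x from its middle; origin at its base.
- bowl: Bystander: small white bowl, 104 mm across and 55 mm high, loose on the counter; origin at its base. It and the tray may stand in each other's place.
Things that resemble listed ones, but are neither listed nor needed, are in the scene too. What is shaped like the jar but green, purple or yellow is not meant.

How it is judged:
By the outcome, as a careful person would: the job done as asked, in the order asked, and still so for the second after the job is handed in, with the robot touching nothing.
It also fails if it takes over 58 s, if anything falls off the work surface, if the arm or the gripper's body presses on something with over 40 N, if the wrist force passes 120 N, or if a joint passes its speed limit or range.

ROBOT

A 7-joint arm with a two-finger parallel gripper is mounted at the origin on the work surface. World frame = base frame: x ahead of the robot, y to its left, z up, the work surface at z = 0. Lengths are in m, angles in rad, forces in N, time in s.
With the tool pointing down it reaches from about 0.425 to 0.875 m from the base axis. Payload 8.4 kg.
Tool frame: the origin (TCP) lies midway between the tips of the shut fingers; the grasp point (between the pads) lies 19 mm behind it (grip_depth is the z of the grasp point in the tool frame, in m); z points along the fingers, y is the line along which they close (so a half turn about z gives the same grasp; the last joint's range is limited). The gripper opens to 85 mm and grips with 20 to 120 N. Pads are 22 mm wide; open, the fingers measure 114 mm over their backs; the gripper's body (76 mm by 85 mm) begins 54 mm behind the grasp point. The pads swing forward as they close: fully open they stand 13 mm farther back than shut.
Start: joints at [1.217, 0.333, 0.04, 1.465, -0.013, 1.343, -0.059], TCP at [0.164, -0.629, 0.231] pointing down, gripper open.
Joint ranges: [-2.58, 2.58], [-0.38, 2.09], [-1.3, 1.39], [0.25, 2.4], [-1.5, 4.64], [0.08, 2.09], [-2.65, 2.65]. Speed limits (rad/s): [2.22, 2.22, 2.79, 2.79, 3.14, 3.14, 3.14].

INTERFACE

Orientations are given as a unit quaternion [w, x, y, z].
In Python, from bench import observe, camera, get_calibration, job_done, grip_depth gives the robot as it stands.
- The arm moves only by the shell command python3 -m creep 'ROWS' [FORCE]. ROWS is JSON, a list of rows, each an object with "rot": the turn, a rotation vector about the tool's x, y, z in degrees, a list of three; "linear": the shift along the tool's x, y, z in mm, a list of three; "jaw": the opening, from 0 (shut) to 1 (fully open). In form: [{"rot": [ax, ay, az], "linear": [dx, dy, dz], "jaw": jaw}, ...]. A call has 1 to 20 rows; each row is the pose to reach, as a shift and turn from the pose commanded when the call began, along the tool's axes at that moment; what a row does not reach only later rows make up. A row lasts 1/10 s, in which the tool goes at most 50 mm and 8.59 degrees, less where a joint would pass 70% of its speed; a pose out of reach is approached as far as the arm can. A call with a gripper value outside its range is refused whole. The fingers move at their own pace and stop on an object; FORCE is the grip in N (left out, the last holds). Time passes only in rows, so rows that repeat a pose let the fingers close. It gives the time, the measured TCP pose, the force, the opening and the grip force at its end, in the units of the state.
- observe(): the state, without advancing time (a new reading comes with each control period).
- camera(name): name is "scene" or "side" or "wrist"; returns (picture, depth): 400x640x3 uint8, blue, green, red; 400x640 float32, m along the optical axis (not along the pixel's ray), 0 where there is no reading.
- get_calibration(name): a dict with "mtx" (3x3 intrinsics, pixels), "extrinsics" (4x4, takes a point from world to camera coordinates). Camera axes: x right, y up, looking along -z (the intrinsics and any distortion apply to the point x, -y, -z); pixel columns grow to the right and rows downward; lengths in m; the calibration is good to about 2 mm. A picture is of the moment at which its call begins: read the wrist's pose just before it. get_calibration takes no time and is no camera call; for the wrist camera it gives the pose at the moment of the call.
- job_done(): hands the job in; it is judged then, once.
The state is a dict: "time": time; "joint_pos": joint angles; "qvel": joint speeds; "effort": joint torques, N m; "position": TCP position; "ee_rot": TCP orientation; "contact_force": force on the tool from outside, world axes, zero at the start; "wrist_torque": the same for the moment, N m; "finger_gap": finger opening in m; "grip_force": force on a finger pad.
Only numpy, scipy, OpenCV 4.12 (cv2) and the standard library are available. Lean on these libraries where they do the work, as an engineer would, in place of code of your own. Each camera call takes 0.05 s, during which the arm holds its last target. There are 200 camera calls.

## Working session

There is one attempt and no reset: what is moved stays moved. The work goes in short steps, Python scripts to look and compute and a shell command to move; the robot and the scene stay as the last step left them, time stands still between calls to the robot, and variables do not carry over. Pictures are saved under pics/ and viewed, at most 13 in all, crops included, and the job is handed in when it is done.

```bash
ls; mkdir -p pics
python3 - <<'E'
from bench import *
import cv2,numpy as np
for n in ["scene","side"]:
    im,d=camera(n); cv2.imwrite(f"pics/{n}0.png",im); np.save(f"pics/{n}0.npy",d)
    c=get_calibration(n); print(n,np.round(c["mtx"],1).tolist(),np.round(c["extrinsics"],3).tolist(),c.keys(),(d>0).mean())
print(observe(),grip_depth)
E
```

```text
pics
scene [[476.4, 0.0, 316.1], [0.0, 476.4, 199.6], [0.0, 0.0, 1.0]] [[0.428, 0.904, -0.001, -0.333], [-0.676, 0.321, 0.663, 0.33], [0.599, -0.283, 0.749, -1.871], [0.0, 0.0, 0.0, 1.0]] dict_keys(['mtx', 'extrinsics']) 0.99527734375
side [[377.5, 0.0, 320.2], [0.0, 377.5, 207.2], [0.0, 0.0, 1.0]] [[-0.964, -0.264, -0.013, 0.6], [0.147, -0.575, 0.805, -0.063], [-0.22, 0.774, 0.594, -1.031], [0.0, 0.0, 0.0, 1.0]] dict_keys(['mtx', 'extrinsics']) 0.99603125
{'time': 0.1, 'joint_pos': array([ 1.2167712 ,  0.33383425,  0.03985146,  1.46615574, -0.0134049 ,
        1.34329253, -0.05849915]), 'qvel': array([-0.00167956, -0.00304749, -0.00019825, -0.00297525,  0.00127093,
        0.00016134,  0.00070212]), 'effort': array([ 4.42975157e-03, -6.60022259e+01,  1.37068927e+00, -4.06473756e+01,
        1.71819498e-02,  9.07387381e-03,  1.02877152e-04]), 'position': array([ 0.16374074, -0.62862703,  0.23052703]), 'ee_rot': array([-6.99845270e-04,  9.91893417e-01,  1.27070622e-01, -1.31534756e-04]), 'contact_force': array([0.06816362, 0.0378396 , 0.56032491]), 'wrist_torque': array([-0.00283226,  0.000426  ,  0.02012387]), 'grip_force': 0.0, 'finger_gap': 0.08556466299212215} -0.0187
```

View pics/scene0.png

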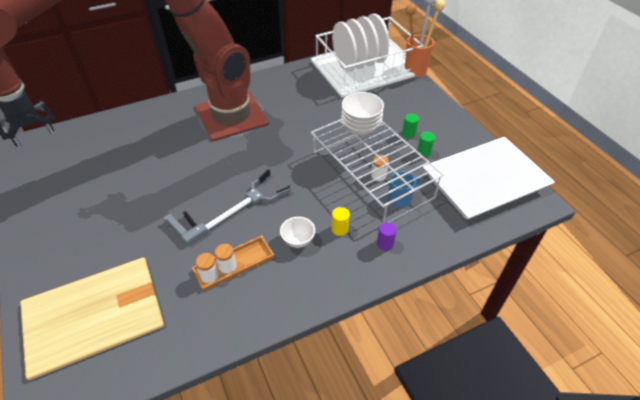

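View pics/side0.png

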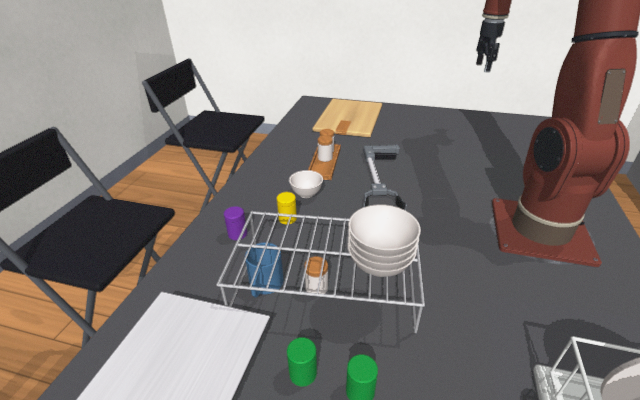

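```bash
cat > h.py <<'E'
from bench import *
import cv2,numpy as np
def rays(name,uv,c=None):
    c=c or get_calibration(name); K=c["mtx"];E=c["extrinsics"]
    uv=np.atleast_2d(np.asarray(uv,float))
    r=np.c_[(uv[:,0]-K[0,2])/K[0,0],-(uv[:,1]-K[1,2])/K[1,1],-np.ones(len(uv))]
    return -E[:3,:3].T@E[:3,3], r@E[:3,:3]
def onz(name,uv,z,c=None):
    o,d=rays(name,uv,c); return o+d*((z-o[2])/d[:,2])[:,None]
def cloud(name,d,c=None):
    v,u=np.mgrid[:d.shape[0],:d.shape[1]]
    o,r=rays(name,np.c_[u.ravel(),v.ravel()],c)
    return (o+r*d.ravel()[:,None]).reshape(*d.shape,3)
def proj(name,P,c=None):
    c=c or get_calibration(name); p=np.atleast_2d(P)@c["extrinsics"][:3,:3].T+c["extrinsics"][:3,3]
    K=c["mtx"]; return np.c_[K[0,0]*p[:,0]/-p[:,2]+K[0,2],K[1,1]*p[:,1]/p[:,2]+K[1,2]]
E
python3 - <<'E'
from h import *
im=cv2.imread("pics/scene0.png"); d=np.load("pics/scene0.npy")
a=cv2.resize(im[165:245,150:310],None,fx=4,fy=4,interpolation=2)
b=cv2.resize(im[115:185,310:470],None,fx=4,fy=4,interpolation=2)
cv2.imwrite("pics/crop1.png",np.vstack([a,b]))
P=cloud("scene",d)
for n,(u,v) in dict(counter=(330,280),jara=(206,260),jarb=(225,251),lid=(380,160),jarbody=(379,174),bowl=(298,235),yel=(341,212),tube=(230,212)).items(): print(n,np.round(P[v,u],3))
hsv=cv2.cvtColor(im,cv2.COLOR_BGR2HSV)
# orange lids / tray
m=cv2.inRange(hsv,(5,120,80),(22,255,255)); roi=np.zeros_like(m); roi[140:300,180:420]=255
n,l,s,ce=cv2.connectedComponentsWithStats(m&roi)
for i in range(1,n):
    if s[i,4]>25: print(s[i],ce[i].round(1), np.round(np.median(P[l==i],0),3),np.round(P[l==i].min(0),3),np.round(P[l==i].max(0),3))
# reacher points height 0.005-0.05
q=(P[...,2]>0.006)&(P[...,2]<0.06); q&=(np.arange(640)[None]>155)&(np.arange(640)[None]<300)&(np.arange(400)[:,None]>160)&(np.arange(400)[:,None]<245)
n,l,s,ce=cv2.connectedComponentsWithStats(q.astype(np.uint8))
for i in range(1,n):
    if s[i,4]>30: print('r',s[i], np.round(P[l==i].min(0),3),np.round(P[l==i].max(0),3))
E
```

```text
counter [0.841 0.014 0.005]
jara [ 0.678 -0.29   0.082]
jarb [ 0.675 -0.234  0.086]
lid [0.537 0.351 0.078]
jarbody [0.56  0.338 0.039]
bowl [ 0.657 -0.004  0.009]
yel [0.682 0.129 0.078]
tube [ 0.489 -0.166  0.022]
[374 161   9   5  33] [378.2 163.1] [0.547 0.337 0.078] [ 0.536 -0.335  0.072] [1.488 0.348 1.181]
[ 192  236   82   55 1693] [234.5 258.9] [ 0.677 -0.203  0.015] [ 0.614 -0.335 -0.002] [ 1.488 -0.102  1.181]
[391 286  29  14 208] [409.4 294.9] [ 0.653  0.536 -0.748] [ 0.633  0.252 -0.764] [ 0.951  0.594 -0.033]
r [ 163  169  129   76 1415] [ 0.359 -0.367  0.006] [0.551 0.06  0.039]
r [281 217  19  28 423] [ 0.585 -0.062  0.006] [0.722 0.013 0.06 ]
r [242 235  26  10 124] [ 0.606 -0.173  0.006] [ 0.657 -0.105  0.026]
```

View pics/crop1.png

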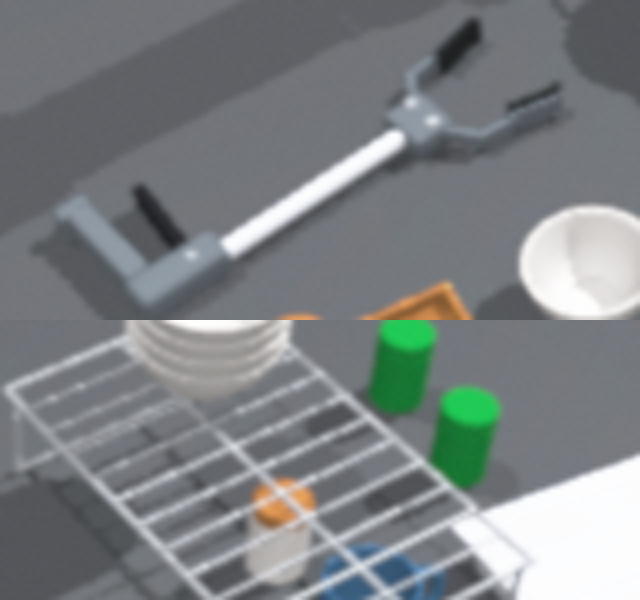

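Run:
```python
from h import *
im=cv2.imread("pics/scene0.png"); P=cloud("scene",np.load("pics/scene0.npy"))
C=onz("scene",[(312,133),(383,122),(442,175.5),(385,215)],.106)[:,:2]; print("corners nl,fl?",C.round(3))
print("lid jar",onz("scene",[(381,160)],.078).round(3), "lids a,b",onz("scene",[(206,259.5),(225,250.5)],.084).round(3), "yellow",onz("scene",[(341,212)],.078).round(3))
hsv=cv2.cvtColor(im,cv2.COLOR_BGR2HSV)
m=cv2.inRange(hsv,(0,0,170),(180,50,255)); r=np.zeros_like(m); r[190:235,200:258]=255; m&=r
v,u=np.nonzero(m); g=onz("scene",np.c_[u,v],.018)[:,:2]
c=g.mean(0); w=np.linalg.svd(g-c)[2][0]; w*=np.sign(w[1]); t=(g-c)@w
print("tube",c.round(4),w.round(4),np.degrees(np.arctan2(w[1],w[0])).round(2),(c+w*t.min()).round(3),(c+w*t.max()).round(3),len(u))
pt=onz("scene",[(167.5,216),(185.5,237),(185,213),(195,225),(267,171),(288,187.5),(252,193)],.025)
n=np.array([w[1],-w[0]]) # reacher y? x cross
yv=np.array([-w[1],w[0]])
for p in pt: print("pt",p.round(3),"along",((p[:2]-c)@w).round(3),"y",((p[:2]-c)@yv).round(3))
# reacher points in tube frame by depth
q=(P[...,2]>0.012)&(P[...,2]<0.06); q[:160]=0;q[245:]=0;q[:,:150]=0;q[:,310:]=0
X=P[q][:,:2]-c; a=X@w;b=X@yv; k=(abs(b)<.13)
for lo in np.arange(-.2,.3,.02):
    s=k&(a>lo)&(a<lo+.02)
    if s.sum()>3: print(round(lo,2),s.sum(),b[s].min().round(3),b[s].max().round(3))
# bowl, bowl rim
q=(P[...,2]>0.03)&(P[...,2]<0.07); q[:210]=0;q[250:]=0;q[:,:270]=0;q[:,320:]=0; print("bowl",P[q].min(0).round(3),P[q].max(0).round(3))
```

```text
corners nl,fl? [[0.344 0.19 ]
 [0.398 0.441]
 [0.706 0.474]
 [0.768 0.229]]
lid jar [[0.538 0.354 0.078]] lids a,b [[ 0.679 -0.29   0.084]
 [ 0.672 -0.233  0.084]] yellow [[0.682 0.129 0.078]]
tube [ 0.4827 -0.1667] [-0.3298  0.944 ] 109.26 [ 0.513 -0.254] [ 0.445 -0.057] 313
pt [ 0.423 -0.349  0.025] along -0.153 y 0.116
pt [ 0.529 -0.32   0.025] along -0.16 y 0.007
pt [ 0.435 -0.296  0.025] along -0.107 y 0.088
pt [ 0.496 -0.281  0.025] along -0.112 y 0.025
pt [0.372 0.007 0.025] along 0.201 y 0.048
pt [0.474 0.042 0.025] along 0.2 y -0.06
pt [ 0.445 -0.075  0.025] along 0.099 y 0.005
-0.18 137 -0.015 0.115
-0.16 207 -0.015 0.117
-0.14 75 -0.015 0.019
-0.12 161 -0.016 0.097
-0.1 45 -0.015 0.011
-0.08 33 -0.012 0.009
-0.06 33 -0.011 0.008
-0.04 32 -0.014 0.009
-0.02 33 -0.014 0.006
-0.0 36 -0.013 0.121
0.02 30 -0.014 0.007
0.04 30 -0.016 0.008
0.06 33 -0.019 0.005
0.08 91 -0.031 0.016
0.1 88 -0.048 0.029
0.12 48 -0.059 0.046
0.14 42 -0.063 0.047
0.16 69 -0.067 0.044
0.18 59 -0.073 0.048
0.2 23 -0.069 0.05
bowl [ 0.621 -0.062  0.03 ] [0.727 0.039 0.063]
```

Run:
```python
from h import *
im=cv2.imread("pics/scene0.png"); P=cloud("scene",np.load("pics/scene0.npy"))
c=np.array([.4827,-.1667]);w=np.array([-.3298,.944]);yv=np.array([-w[1],w[0]])
q=(P[...,2]>0.014)&(P[...,2]<0.05); q[:160]=0;q[245:]=0;q[:,:150]=0;q[:,310:]=0
X=P[q][:,:2]-c; a=X@w;b=X@yv
for lo,hi in((.03,.06),(.06,.095)):
    s=(b>lo)&(b<hi)&(a<0); print("grip/trigger along",np.sort(a[s])[[0,3,-4,-1]].round(3))
s=(abs(b)<.08);print("ends",np.sort(a[s])[[0,3,-4,-1]].round(3), "z top",np.percentile(P[q][s][:,2],[50,95]).round(3))
for n in ("scene","side"):
    Q=cloud(n,np.load(f"pics/{n}0.npy")); I=cv2.imread(f"pics/{n}0.png")
    m=(abs(Q[...,2]-.105)<.008)&(Q[...,0]>.25)&(Q[...,0]<.85)&(Q[...,1]>.12)&(Q[...,1]<.55)
    pts=Q[m][:,:2].astype(np.float32); r=cv2.minAreaRect(pts); print(n,len(pts),r, cv2.boxPoints(r).round(3).tolist())
    # lid
    hsv=cv2.cvtColor(I,cv2.COLOR_BGR2HSV); mm=cv2.inRange(hsv,(5,110,60),(22,255,255))>0
    mm&=(abs(Q[...,2]-.075)<.02)&(Q[...,1]>.25)&(Q[...,1]<.45)&(Q[...,0]<.7)
    print(" lid",mm.sum(),Q[mm].min(0).round(3),Q[mm].max(0).round(3))
    m=(abs(Q[...,2]-.04)<.025)&(Q[...,1]>.25)&(Q[...,1]<.45)&(Q[...,0]>.47)&(Q[...,0]<.61)
    print(" body",m.sum(),Q[m].min(0).round(3),Q[m].max(0).round(3))
```

```text
grip/trigger along [-0.166 -0.165 -0.107 -0.105]
grip/trigger along [-0.165 -0.164 -0.103 -0.1  ]
ends [-0.171 -0.17   0.207  0.211] z top [0.026 0.034]
scene 1327 ((0.5197965502738953, 0.33585691452026367), (0.41140103340148926, 0.2506391406059265), 7.637505531311035) [[0.29899999499320984, 0.43299999833106995], [0.3330000042915344, 0.18400000035762787], [0.7400000095367432, 0.23899999260902405], [0.7070000171661377, 0.4869999885559082]]
 lid 62 [0.515 0.326 0.071] [0.558 0.376 0.087]
 body 134 [0.524 0.325 0.015] [0.568 0.376 0.065]
side 2637 ((0.5180249214172363, 0.33540529012680054), (0.4055284559726715, 0.24856878817081451), 7.284005641937256) [[0.3009999990463257, 0.43299999833106995], [0.3330000042915344, 0.1860000044107437], [0.7350000143051147, 0.23800000548362732], [0.703000009059906, 0.48399999737739563]]
 lid 302 [0.509 0.328 0.066] [0.56 0.38 0.08]
 body 315 [0.508 0.353 0.015] [0.559 0.38  0.065]
```

```bash
R='x'; python3 -m creep '[{"rot":[0,0,-4.7],"linear":[378,-227,80],"jaw":1},{"rot":[0,0,-4.7],"linear":[378,-227,80],"jaw":1},{"rot":[0,0,-4.7],"linear":[378,-227,80],"jaw":1},{"rot":[0,0,-4.7],"linear":[378,-227,80],"jaw":1},{"rot":[0,0,-4.7],"linear":[378,-227,80],"jaw":1},{"rot":[0,0,-4.7],"linear":[378,-227,80],"jaw":1},{"rot":[0,0,-4.7],"linear":[378,-227,80],"jaw":1},{"rot":[0,0,-4.7],"linear":[378,-227,80],"jaw":1},{"rot":[0,0,-4.7],"linear":[378,-227,80],"jaw":1},{"rot":[0,0,-4.7],"linear":[378,-227,80],"jaw":1},{"rot":[0,0,-4.7],"linear":[378,-227,80],"jaw":1},{"rot":[0,0,-4.7],"linear":[378,-227,80],"jaw":1},{"rot":[0,0,-4.7],"linear":[378,-227,80],"jaw":1},{"rot":[0,0,-4.7],"linear":[378,-227,80],"jaw":1}]'
python3 - <<'E'
from h import *
s=observe(); c=get_calibration("wrist"); im,d=camera("wrist"); cv2.imwrite("pics/w1.png",im); np.save("pics/w1.npy",d); np.savez("pics/w1c.npz",**c)
print(s["position"],s["ee_rot"],s["joint_pos"].round(2),c["extrinsics"].round(3).tolist())
g=np.array([.4725,-.3132,.015]); print(proj("wrist",g,c))
E
```

```text
time: 1.5
position: [0.4716, -0.3152, 0.1515]
ee_rot: [0.0, 0.986, 0.167, 0.0]
contact_force: [-0.1, -0.3, 0.8]
finger_gap: 0.0853
grip_force: 0.0
[ 0.47164706 -0.3152068   0.15149995] [1.82335054e-04 9.86033216e-01 1.66548682e-01 1.51178746e-06] [ 0.72  0.24 -0.24  1.76  0.06  1.15 -0.78] [[0.328, -0.945, 0.0, -0.452], [0.904, 0.314, -0.29, -0.312], [0.274, 0.095, 0.957, -0.402], [0.0, 0.0, 0.0, 1.0]]
[[317.65341422 181.27499639]]
```

View pics/w1.png

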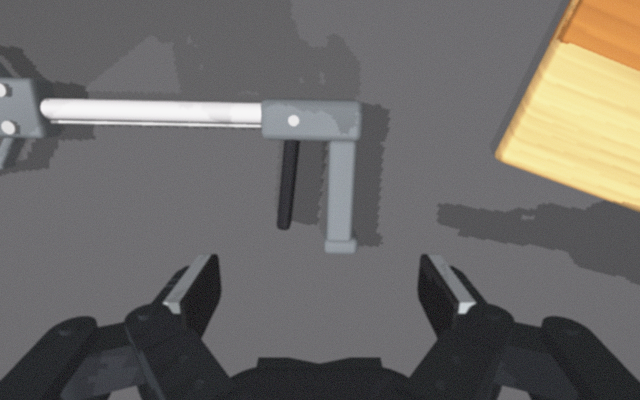

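Run:
```python
from h import *
c=np.load("pics/w1c.npz"); im=cv2.imread("pics/w1.png")
hsv=cv2.cvtColor(im,cv2.COLOR_BGR2HSV); m=cv2.inRange(hsv,(0,0,185),(180,40,255)); m[:90]=0;m[130:]=0;m[:,:60]=0;m[:,255:]=0
v,u=np.nonzero(m); us=np.unique(u); mid=np.array([(v[u==k].min()+v[u==k].max())/2 for k in us])
k=np.polyfit(us,mid,1); T=onz("wrist",[(250,np.polyval(k,250)),(60,np.polyval(k,60))],.018,c)[:,:2]
w=T[1]-T[0]; w/=np.linalg.norm(w); print("mid rows",k,"yaw",np.degrees(np.arctan2(w[1],w[0])),T.round(4))
yv=np.array([-w[1],w[0]])
for z in(.02,.03):
  B=onz("wrist",[(355,185),(282,185)],z,c)[:,:2]; a=(B-T[0])@w; b=(B-T[0])@yv
  print(z,a.round(4),b.round(4),"span",np.ptp(a)); 
  g=T[0]+w*a.mean()+yv*.06; print("grip",g.round(4))
s=observe()
q=s["ee_rot"]; print("tool y yaw",np.degrees(np.arctan2(*(2*np.array([q[2]**2-q[1]**2+.0,2*q[1]*q[2]])/2)[[0,1]])), s["position"])
from scipy.spatial.transform import Rotation as R
M=R.from_quat(np.r_[q[1:],q[0]]).as_matrix(); print(M.round(4).tolist(), (M.T@(np.r_[g,0]-s["position"])*1e3).round(1))
```

```text
mid rows [2.13978216e-02 1.09466183e+02] yaw 107.96093482584382 [[ 0.5073 -0.244 ]
 [ 0.4607 -0.1002]]
0.02 [-0.0867 -0.0252] [0.0557 0.057 ] span 0.06153151314808844
grip [ 0.4674 -0.3157]
0.03 [-0.0855 -0.0262] [0.0531 0.0543] span 0.059291079380515976
grip [ 0.4674 -0.3156]
tool y yaw -70.80046887381424 [ 0.47179895 -0.31495705  0.15148026]
[[0.9444, 0.3289, 0.0001], [0.3289, -0.9444, -0.0003], [-0.0, 0.0003, -1.0]] [ -4.3  -0.9 151.5]
```

```bash
python3 -m creep '[{"rot":[0,0,1.2],"linear":[-4,-1,50],"jaw":1},{"rot":[0,0,1.2],"linear":[-4,-1,100],"jaw":1},{"rot":[0,0,1.2],"linear":[-4,-1,130],"jaw":1},{"rot":[0,0,1.2],"linear":[-4,-1,145],"jaw":1},{"rot":[0,0,1.2],"linear":[-4,-1,150],"jaw":1},{"rot":[0,0,1.2],"linear":[-4,-1,150],"jaw":1},{"rot":[0,0,1.2],"linear":[-4,-1,150],"jaw":0.7},{"rot":[0,0,1.2],"linear":[-4,-1,150],"jaw":0.65},{"rot":[0,0,1.2],"linear":[-4,-1,150],"jaw":0.65},{"rot":[0,0,1.2],"linear":[-4,-1,150],"jaw":0.65},{"rot":[0,0,1.2],"linear":[-4,-1,150],"jaw":0.65},{"rot":[0,0,1.2],"linear":[-4,-1,150],"jaw":0.65},{"rot":[0,0,1.2],"linear":[-4,-1,150],"jaw":0.65}]' 30
```

```text
time: 2.85
position: [0.4704, -0.3173, 0.0043]
ee_rot: [0.003, 0.988, 0.157, 0.002]
contact_force: [-0.5, -5.8, 8.0]
finger_gap: 0.0558
grip_force: 12.7
```

```bash
python3 -m creep '[{"rot":[0,0,0],"linear":[0,0,-2],"jaw":0.65},{"rot":[0,0,0],"linear":[0,0,-5],"jaw":0.65},{"rot":[0,0,0],"linear":[3,-8,-5],"jaw":0.65},{"rot":[0,0,0],"linear":[7,-20,-5],"jaw":0.65},{"rot":[0,0,0],"linear":[12,-32,-5],"jaw":0.65},{"rot":[0,0,0],"linear":[16,-44,-5],"jaw":0.65},{"rot":[0,0,0],"linear":[21,-56,-5],"jaw":0.65},{"rot":[0,0,2],"linear":[25,-68,-5],"jaw":0.65},{"rot":[0,0,4],"linear":[30,-80,-5],"jaw":0.65},{"rot":[0,0,7],"linear":[33,-89,-5],"jaw":0.65},{"rot":[0,0,10],"linear":[33,-89,-5],"jaw":0.65},{"rot":[0,0,13],"linear":[33,-89,-5],"jaw":0.65},{"rot":[0,0,16],"linear":[33,-89,-5],"jaw":0.65},{"rot":[0,0,18],"linear":[33,-89,-5],"jaw":0.65},{"rot":[0,0,18],"linear":[33,-89,-5],"jaw":0.65},{"rot":[0,0,18],"linear":[33,-89,-5],"jaw":0.65}]' 30
python3 - <<'E'
from h import *
from scipy.spatial.transform import Rotation as R
s=observe(); im,d=camera("scene"); cv2.imwrite("pics/s2.png",im)
q=s["ee_rot"]; M=R.from_quat(np.r_[q[1:],q[0]]).as_matrix(); print(M[:,1].round(3),s["contact_force"].round(1))
cv2.imwrite("pics/s2c.png",cv2.resize(im[100:250,180:440],None,fx=3,fy=3,interpolation=2))
hsv=cv2.cvtColor(im,cv2.COLOR_BGR2HSV); m=cv2.inRange(hsv,(0,0,170),(180,50,255))
n,l,st,ce=cv2.connectedComponentsWithStats(m)
for i in range(1,n):
    if st[i,4]>80 and 190<ce[i][0]<360 and 120<ce[i][1]<250: print(st[i],ce[i].round(1),onz("scene",[ce[i]],.018).round(3))
E
```

```text
time: 4.45
position: [0.472, -0.2189, 0.0063]
ee_rot: [-0.0, 1.0, 0.002, -0.0]
contact_force: [-0.6, 0.3, -1.8]
finger_gap: 0.0556
grip_force: 9.5
[ 0.003 -1.    -0.   ] [-0.6  0.3 -1.8]
[232 203  53  22 271] [258.4 213.3] [[ 0.53  -0.085  0.018]]
[280 216  36  30 824] [297.3 230.3] [[ 0.646 -0.001  0.018]]
```

View pics/s2c.png

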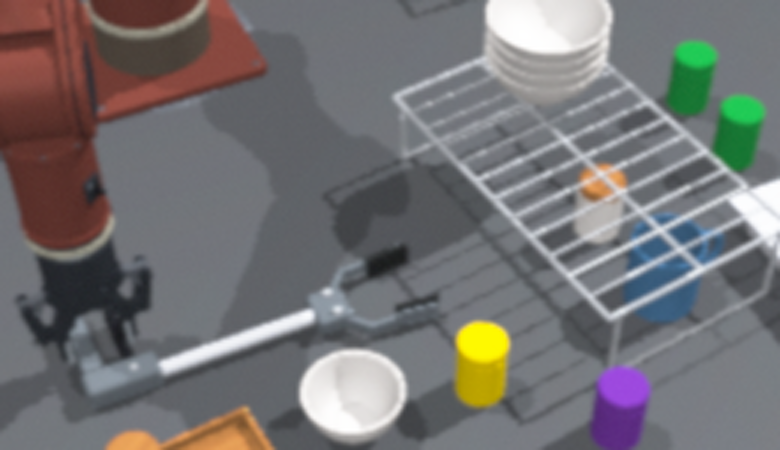

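Run:
```python
from h import *
im=cv2.imread("pics/s2.png"); hsv=cv2.cvtColor(im,cv2.COLOR_BGR2HSV); m=cv2.inRange(hsv,(0,0,170),(180,50,255)); m[:195]=0;m[228:]=0;m[:,:230]=0;m[:,287:]=0
n,l,st,ce=cv2.connectedComponentsWithStats(m); i=1+np.argmax(st[1:,4]); v,u=np.nonzero(l==i)
us=np.arange(236,283); mid=[(v[u==k].min()+v[u==k].max())/2 for k in us]; p=np.polyfit(us,mid,1)
T=onz("scene",[(236,np.polyval(p,236)),(282,np.polyval(p,282))],.022)[:,:2]; w=T[1]-T[0]; print(T.round(3),np.degrees(np.arctan2(w[1],w[0])))
# pad: jaw tips black
b=cv2.inRange(hsv,(0,0,0),(180,255,45)); n,l,st,ce=cv2.connectedComponentsWithStats(b[175:215,295:335])
for i in range(1,n):
    if st[i,4]>10: print(st[i],ce[i]+[295,175],onz("scene",[ce[i]+[295,175]],.03).round(3))
```

```text
[[ 0.534 -0.161]
 [ 0.534 -0.005]] 89.88732443472533
[ 8  8 12  9 62] [308.33870968 186.90322581] [[0.504 0.102 0.03 ]]
```

```bash
python3 -m creep '[{"rot":[0,0,0],"linear":[0,-8,0],"jaw":0.65},{"rot":[0,0,0],"linear":[0,-22,0],"jaw":0.65},{"rot":[0,0,0],"linear":[0,-38,0],"jaw":0.65},{"rot":[0,0,0],"linear":[0,-54,0],"jaw":0.65},{"rot":[0,0,0],"linear":[0,-70,0],"jaw":0.65},{"rot":[0,0,0],"linear":[0,-86,0],"jaw":0.65},{"rot":[0,0,0],"linear":[0,-102,0],"jaw":0.65},{"rot":[0,0,0],"linear":[0,-118,0],"jaw":0.65},{"rot":[0,0,0],"linear":[0,-134,0],"jaw":0.65},{"rot":[0,0,0],"linear":[0,-148,0],"jaw":0.65},{"rot":[0,0,0],"linear":[0,-160,0],"jaw":0.65},{"rot":[0,0,0],"linear":[0,-170,0],"jaw":0.65},{"rot":[0,0,0],"linear":[0,-180,0],"jaw":0.65},{"rot":[0,0,0],"linear":[0,-190,0],"jaw":0.65},{"rot":[0,0,0],"linear":[0,-190,0],"jaw":0.65},{"rot":[0,0,0],"linear":[0,-190,0],"jaw":0.65}]'
python3 - <<'E'
from h import *
im,d=camera("scene"); cv2.imwrite("pics/s3.png",im); im2,d2=camera("side"); cv2.imwrite("pics/d3.png",im2)
print(observe()["joint_pos"].round(2))
a=cv2.resize(im[100:200,270:430],None,fx=5,fy=5,interpolation=2)[:, :]
b=cv2.resize(im2[220:320,240:400],None,fx=4,fy=4,interpolation=2)
cv2.imwrite("pics/c3.png",np.hstack([cv2.resize(a,(400,250)),cv2.resize(b,(400,250))]))
hsv=cv2.cvtColor(im,cv2.COLOR_BGR2HSV); m=cv2.inRange(hsv,(0,0,165),(180,50,255)); m[:160]=0;m[215:]=0;m[:,:268]=0;m[:,330:]=0
n,l,st,ce=cv2.connectedComponentsWithStats(m); i=1+np.argmax(st[1:,4]); v,u=np.nonzero(l==i);print(st[i])
us=np.arange(st[i,0]+4,st[i,0]+st[i,2]-4); mid=[(v[u==k].min()+v[u==k].max())/2 for k in us]; p=np.polyfit(us,mid,1)
T=onz("scene",[(us[0],np.polyval(p,us[0])),(us[-1],np.polyval(p,us[-1]))],.022)[:,:2]; w=T[1]-T[0]; print(T.round(3),np.degrees(np.arctan2(w[1],w[0])))
E
```

```text
time: 6.1
position: [0.4717, -0.0297, 0.0063]
ee_rot: [0.0, 1.0, 0.001, -0.0]
contact_force: [1.1, -0.6, -2.5]
finger_gap: 0.0558
grip_force: 9.6
[ 0.27  0.25 -0.33  2.1   0.11  0.81 -1.7 ]
[288 186  42  19 219]
[[0.533 0.03 ]
 [0.533 0.149]] 89.85069459563871
```

View pics/c3.png

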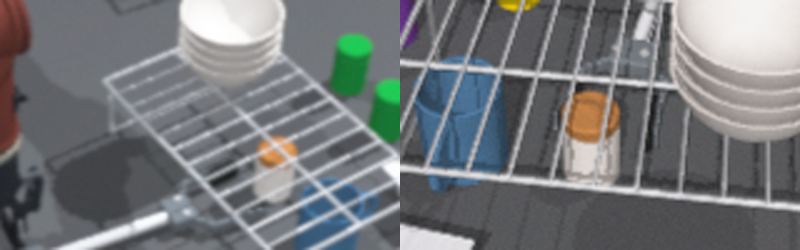

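Run:
```python
from h import *
print(onz("side",[(342,264)],.03).round(3))
print(onz("side",[(316.8,266.5)],.078).round(3), proj("side",[[.5345,.354,.078],[.508,.354,.02],[.561,.354,.02]]).round(1))
I=cv2.imread("pics/d3.png"); h=cv2.cvtColor(I,cv2.COLOR_BGR2HSV); m=cv2.inRange(h,(5,100,60),(22,255,255)); m[:240]=0;m[300:]=0;m[:,:290]=0;m[:,345:]=0
print(cv2.boundingRect(m))
```

```text
[[0.489 0.291 0.03 ]]
[[0.531 0.359 0.078]] [[315.8 264.5]
 [327.5 284.9]
 [305.2 280.4]]
(304, 256, 24, 21)
```

```bash
python3 -m creep '[{"rot":[0,0,0],"linear":[0,-8,0],"jaw":0.65},{"rot":[0,0,0],"linear":[0,-16,0],"jaw":0.65},{"rot":[0,0,0],"linear":[0,-24,0],"jaw":0.65},{"rot":[0,0,0],"linear":[0,-32,0],"jaw":0.65},{"rot":[0,0,0],"linear":[0,-40,0],"jaw":0.65},{"rot":[0,0,0],"linear":[0,-48,0],"jaw":0.65},{"rot":[0,0,0],"linear":[0,-56,0],"jaw":0.65},{"rot":[0,0,0],"linear":[0,-62,0],"jaw":0.65},{"rot":[0,0,0],"linear":[0,-62,0],"jaw":0.65},{"rot":[0,0,0],"linear":[0,-62,0],"jaw":0.65}]'
python3 - <<'E'
from h import *
I,d=camera("side"); cv2.imwrite("pics/d4.png",I); h=cv2.cvtColor(I,cv2.COLOR_BGR2HSV); m=cv2.inRange(h,(5,100,60),(22,255,255)); m[:240]=0;m[300:]=0;m[:,:290]=0;m[:,345:]=0
print(cv2.boundingRect(m))
E
```

```text
time: 7.2
position: [0.4716, 0.0323, 0.0063]
ee_rot: [0.0, 1.0, 0.001, -0.0]
contact_force: [0.4, 0.3, -2.3]
finger_gap: 0.0559
grip_force: 9.5
(305, 256, 23, 21)
```

Jar undisturbed and straddled. Squeeze.

```bash
python3 -m creep '[{"rot":[0,0,0],"linear":[0,0,0],"jaw":0.61},{"rot":[0,0,0],"linear":[0,0,0],"jaw":0.58},{"rot":[0,0,0],"linear":[0,0,0],"jaw":0.55},{"rot":[0,0,0],"linear":[0,0,0],"jaw":0.5},{"rot":[0,0,0],"linear":[0,0,0],"jaw":0.4},{"rot":[0,0,0],"linear":[0,0,0],"jaw":0.3},{"rot":[0,0,0],"linear":[0,0,0],"jaw":0.3},{"rot":[0,0,0],"linear":[0,0,0],"jaw":0.3},{"rot":[0,0,0],"linear":[0,0,0],"jaw":0.3},{"rot":[0,0,0],"linear":[0,0,0],"jaw":0.3}]' 32
python3 - <<'E'
from h import *
I,d=camera("side"); cv2.imwrite("pics/d5.png",I); h=cv2.cvtColor(I,cv2.COLOR_BGR2HSV); m=cv2.inRange(h,(5,100,60),(22,255,255)); m[:240]=0;m[300:]=0;m[:,:290]=0;m[:,345:]=0
print(cv2.boundingRect(m))
cv2.imwrite("pics/c5.png",cv2.resize(I[200:320,230:390],None,fx=4,fy=4,interpolation=2))
E
```

```text
time: 8.25
position: [0.4716, 0.0324, 0.0063]
ee_rot: [-0.0, 1.0, 0.001, 0.0]
contact_force: [-0.3, -1.7, -1.0]
finger_gap: 0.0491
grip_force: 35.1
(304, 257, 24, 20)
```

View pics/c5.png

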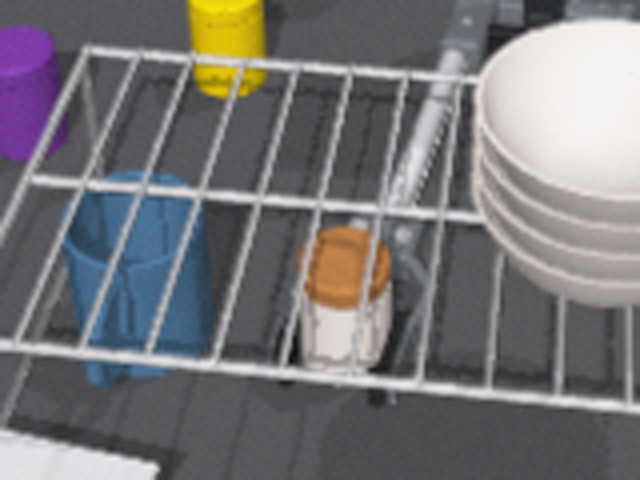

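```bash
python3 -m creep '[{"rot":[0,0,0],"linear":[0,4,0],"jaw":0.3},{"rot":[0,0,0],"linear":[0,12,0],"jaw":0.3},{"rot":[0,0,0],"linear":[0,24,0],"jaw":0.3},{"rot":[0,0,0],"linear":[0,38,0],"jaw":0.3},{"rot":[0,0,0],"linear":[0,52,0],"jaw":0.3},{"rot":[0,0,0],"linear":[0,66,0],"jaw":0.3},{"rot":[0,0,0],"linear":[0,80,0],"jaw":0.3},{"rot":[0,0,0],"linear":[0,94,0],"jaw":0.3},{"rot":[0,0,0],"linear":[0,108,0],"jaw":0.3},{"rot":[0,0,0],"linear":[0,122,0],"jaw":0.3},{"rot":[0,0,0],"linear":[0,136,0],"jaw":0.3},{"rot":[0,0,0],"linear":[0,150,0],"jaw":0.3},{"rot":[0,0,0],"linear":[0,164,0],"jaw":0.3},{"rot":[0,0,0],"linear":[0,178,0],"jaw":0.3},{"rot":[0,0,0],"linear":[0,192,0],"jaw":0.3},{"rot":[0,0,0],"linear":[0,206,0],"jaw":0.3},{"rot":[0,0,0],"linear":[0,220,0],"jaw":0.3},{"rot":[0,0,0],"linear":[0,234,0],"jaw":0.3},{"rot":[0,0,0],"linear":[0,242,0],"jaw":0.3},{"rot":[0,0,0],"linear":[0,245,0],"jaw":0.3}]'
python3 -m creep '[{"rot":[0,0,0],"linear":[0,0,0],"jaw":0.3},{"rot":[0,0,0],"linear":[0,0,0],"jaw":0.3},{"rot":[0,0,0],"linear":[0,0,0],"jaw":0.3}]'
python3 - <<'E'
from h import *
im,d=camera("scene"); cv2.imwrite("pics/s6.png",im)
h=cv2.cvtColor(im,cv2.COLOR_BGR2HSV); m=cv2.inRange(h,(5,120,80),(22,255,255)); m[:140]=0;m[235:]=0;m[:,:260]=0;m[:,400:]=0
n,l,s,ce=cv2.connectedComponentsWithStats(m)
for i in range(1,n):
    if s[i,4]>20: print(s[i],ce[i],onz("scene",[ce[i]],.078).round(3))
cv2.imwrite("pics/c6.png",cv2.resize(im[120:280,170:410],None,fx=3,fy=3,interpolation=2))
E
```

```text
time: 10.3
position: [0.4719, -0.2137, 0.0062]
ee_rot: [0.0, 1.0, 0.0, -0.0]
contact_force: [-0.4, 1.0, -1.2]
finger_gap: 0.0492
grip_force: 34.5
time: 10.6
position: [0.4721, -0.2124, 0.0064]
ee_rot: [0.0, 1.0, 0.001, 0.0]
contact_force: [-0.3, -1.6, -2.5]
finger_gap: 0.0489
grip_force: 34.9
[307 177  16  14 169] [314.37869822 183.27218935] [[0.539 0.108 0.078]]
```

View pics/c6.png

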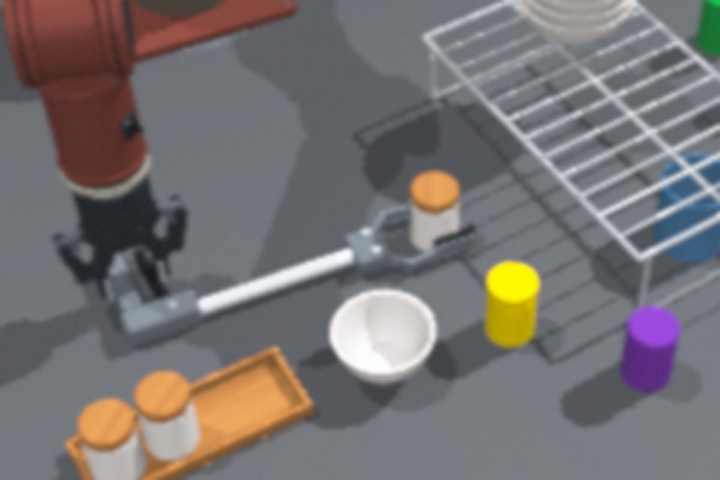

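```bash
python3 -m creep '[{"rot":[0,0,0],"linear":[0,0,1.5],"jaw":0.5},{"rot":[0,0,0],"linear":[0,0,1.5],"jaw":0.57},{"rot":[0,0,0],"linear":[0,0,1.5],"jaw":0.6},{"rot":[0,0,0],"linear":[0,0,1.5],"jaw":0.63},{"rot":[0,0,0],"linear":[0,0,1.5],"jaw":0.66},{"rot":[0,0,0],"linear":[0,0,1.5],"jaw":0.69},{"rot":[0,0,0],"linear":[0,0,1.5],"jaw":0.72},{"rot":[0,0,0],"linear":[0,0,1.5],"jaw":0.76},{"rot":[0,0,0],"linear":[0,0,1.5],"jaw":0.85},{"rot":[0,0,0],"linear":[0,0,1.5],"jaw":1},{"rot":[0,0,0],"linear":[0,0,1.5],"jaw":1},{"rot":[0,0,0],"linear":[0,0,1.5],"jaw":1},{"rot":[0,0,0],"linear":[0,0,1.5],"jaw":1}]'
python3 -m creep '[{"rot":[0,0,0],"linear":[0,0,-5],"jaw":1},{"rot":[0,0,0],"linear":[0,0,-15],"jaw":1},{"rot":[0,0,0],"linear":[0,0,-35],"jaw":1},{"rot":[0,0,0],"linear":[0,0,-70],"jaw":1},{"rot":[0,0,0],"linear":[0,0,-110],"jaw":1},{"rot":[0,0,0],"linear":[0,0,-150],"jaw":1},{"rot":[0,0,0],"linear":[0,0,-170],"jaw":1},{"rot":[0,0,0],"linear":[0,0,-170],"jaw":1},{"rot":[0,0,0],"linear":[0,0,-170],"jaw":1}]'
python3 - <<'E'
from h import *
im,d=camera("scene"); cv2.imwrite("pics/s7.png",im); P=cloud("scene",d)
h=cv2.cvtColor(im,cv2.COLOR_BGR2HSV); m=cv2.inRange(h,(5,120,80),(22,255,255)); r=m.copy(); r[:140]=0;r[235:]=0;r[:,:260]=0;r[:,400:]=0
n,l,s,ce=cv2.connectedComponentsWithStats(r)
for i in range(1,n):
    if s[i,4]>20: print("jar lid",s[i],ce[i],onz("scene",[ce[i]],.078).round(3), P[l==i].min(0).round(3),P[l==i].max(0).round(3))
# tray: wall-top outline pixels at z~.018 (orange, low)
t=(m>0)&(P[...,2]<.03)&(P[...,2]>-.005); t[:200]=0;t[:,320:]=0;t[300:]=0
rect=cv2.minAreaRect(P[t][:,:2].astype(np.float32)); print("tray",t.sum(),rect,cv2.boxPoints(rect).round(3).tolist())
for nm,(u,v) in dict(a=(206,259),b=(225,250)).items():
    k=(m>0)&(abs(P[...,2]-.083)<.008); k[:,:u-10]=0;k[:,u+11:]=0;k[:235]=0;k[275:]=0
    print(nm,P[k].mean(0).round(3))
E
```

```text
time: 11.95
position: [0.472, -0.2126, 0.0049]
ee_rot: [0.0, 1.0, 0.001, 0.0]
contact_force: [0.3, 0.5, 0.5]
finger_gap: 0.0852
grip_force: 0.0
time: 12.85
position: [0.4721, -0.2126, 0.1755]
ee_rot: [0.0, 1.0, 0.001, 0.001]
contact_force: [0.5, 0.1, -0.3]
finger_gap: 0.0852
grip_force: 0.0
jar lid [306 177  17  14 174] [314.06896552 183.24712644] [[0.539 0.107 0.078]] [ 0.474 -0.335  0.016] [1.488 0.132 1.181]
tray 1614 ((0.6720883846282959, -0.3241070508956909), (0.09992306679487228, 0.4403906762599945), 4.196258068084717) [[0.6060000061988831, -0.1080000028014183], [0.6380000114440918, -0.546999990940094], [0.7379999756813049, -0.5400000214576721], [0.7059999704360962, -0.10100000351667404]]
a [ 0.682 -0.292  0.085]
b [ 0.674 -0.237  0.085]
```

```bash
python3 -m creep '[{"rot":[0,0,0],"linear":[64,-320,30],"jaw":1},{"rot":[0,0,0],"linear":[64,-320,30],"jaw":1},{"rot":[0,0,0],"linear":[64,-320,30],"jaw":1},{"rot":[0,0,0],"linear":[64,-320,30],"jaw":1},{"rot":[0,0,0],"linear":[64,-320,30],"jaw":1},{"rot":[0,0,0],"linear":[64,-320,30],"jaw":1},{"rot":[0,0,0],"linear":[64,-320,30],"jaw":1},{"rot":[0,0,0],"linear":[64,-320,30],"jaw":1},{"rot":[0,0,0],"linear":[64,-320,30],"jaw":1},{"rot":[0,0,0],"linear":[64,-320,30],"jaw":1},{"rot":[0,0,0],"linear":[64,-320,30],"jaw":1},{"rot":[0,0,0],"linear":[64,-320,30],"jaw":1}]'
python3 - <<'E'
from h import *
from scipy.spatial.transform import Rotation as R
s=observe(); c=get_calibration("wrist"); im,d=camera("wrist"); cv2.imwrite("pics/w8.png",im)
h=cv2.cvtColor(im,cv2.COLOR_BGR2HSV); m=cv2.inRange(h,(5,110,80),(22,255,255)); n,l,st,ce=cv2.connectedComponentsWithStats(m)
q=s["ee_rot"]; M=R.from_quat(np.r_[q[1:],q[0]]).as_matrix()
for i in range(1,n):
    if st[i,4]>300:
        x,y,w,hh=st[i][:4]; p=onz("wrist",[(x+w/2-.5,y+hh/2-.5)],.078,c)[0]; print(st[i],ce[i],p.round(4),"tool",(M.T@(p-s["position"])*1e3).round(1))
im,d=camera("scene"); cv2.imwrite("pics/s8.png",im); P=cloud("scene",d)
h=cv2.cvtColor(im,cv2.COLOR_BGR2HSV); m=cv2.inRange(h,(5,120,80),(22,255,255))
t=(m>0)&(P[...,2]<.03)&(P[...,2]>-.005)&(P[...,1]>-.37); t[:200]=0;t[:,320:]=0;t[300:]=0
rect=cv2.minAreaRect(P[t][:,:2].astype(np.float32)); print("tray",t.sum(),rect,cv2.boxPoints(rect).round(3).tolist(),s["joint_pos"].round(2))
E
```

```text
time: 14.1
position: [0.5355, 0.1064, 0.1449]
ee_rot: [0.0, 1.0, -0.0, 0.0]
contact_force: [0.5, 0.2, 0.4]
finger_gap: 0.0856
grip_force: 0.0
[ 586    0   54   86 4118] [614.9813016   43.69038368] [ 0.6365 -0.0614  0.078 ] tool [101.  167.7  66.9]
[ 277  169   78   77 4665] [315.75905681 207.51468382] [0.5373 0.1089 0.078 ] tool [ 1.7 -2.6 66.9]
tray 1218 ((0.6504504680633545, -0.21816331148147583), (0.1261541098356247, 0.22545364499092102), 4.577616214752197) [[0.5789999961853027, -0.11100000143051147], [0.597000002861023, -0.335999995470047], [0.722000002861023, -0.32499998807907104], [0.7039999961853027, -0.10100000351667404]] [ 0.15  0.23 -0.49  1.81  0.12  1.14 -1.94]
```

View pics/w8.png

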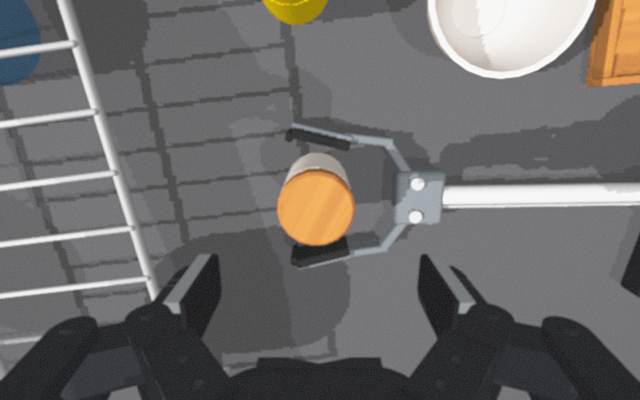

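```bash
python3 -m creep '[{"rot":[0,0,0],"linear":[2,-2.5,40],"jaw":1},{"rot":[0,0,0],"linear":[2,-2.5,75],"jaw":1},{"rot":[0,0,0],"linear":[2,-2.5,100],"jaw":1},{"rot":[0,0,0],"linear":[2,-2.5,115],"jaw":1},{"rot":[0,0,0],"linear":[2,-2.5,115],"jaw":1},{"rot":[0,0,0],"linear":[2,-2.5,115],"jaw":0.8},{"rot":[0,0,0],"linear":[2,-2.5,115],"jaw":0.65},{"rot":[0,0,0],"linear":[2,-2.5,115],"jaw":0.5},{"rot":[0,0,0],"linear":[2,-2.5,115],"jaw":0.4},{"rot":[0,0,0],"linear":[2,-2.5,115],"jaw":0.4},{"rot":[0,0,0],"linear":[2,-2.5,115],"jaw":0.4},{"rot":[0,0,0],"linear":[2,-2.5,115],"jaw":0.4}]' 30
python3 - <<'E'
from h import *
P=cloud("scene",camera("scene")[1]); im=cv2.imread("pics/s8.png")
h=cv2.cvtColor(im,cv2.COLOR_BGR2HSV); m=cv2.inRange(h,(5,120,80),(22,255,255)); t=np.zeros_like(m); t[236:290,190:275]=m[236:290,190:275]
# tray outline: right end via rays onto wall top z=.018
cn=max(cv2.findContours(t,cv2.RETR_EXTERNAL,cv2.CHAIN_APPROX_NONE)[0],key=cv2.contourArea)
ap=cv2.approxPolyDP(cn,3,True)[:,0]
for a in ap: print(a,onz("scene",[a],.018).round(3),onz("scene",[a],0).round(3))
E
```

```text
time: 15.4
position: [0.5386, 0.1101, 0.0315]
ee_rot: [-0.0, 1.0, 0.001, 0.001]
contact_force: [-0.8, -0.9, 6.8]
finger_gap: 0.0514
grip_force: 30.8
[273 254] [[ 0.696 -0.102  0.018]] [[ 0.684 -0.099  0.   ]]
[260 236] [[ 0.617 -0.113  0.018]] [[ 0.604 -0.11   0.   ]]
[234 248] [[ 0.626 -0.2    0.018]] [[ 0.612 -0.197  0.   ]]
[221 244] [[ 0.595 -0.23   0.018]] [[ 0.581 -0.228  0.   ]]
[214 256] [[ 0.628 -0.262  0.018]] [[ 0.615 -0.261  0.   ]]
[199 255] [[ 0.605 -0.301  0.018]] [[ 0.592 -0.301  0.   ]]
[192 268] [[ 0.641 -0.332  0.018]] [[ 0.628 -0.332  0.   ]]
[201 287] [[ 0.714 -0.327  0.018]] [[ 0.702 -0.327  0.   ]]
[206 289] [[ 0.726 -0.316  0.018]] [[ 0.714 -0.316  0.   ]]
[272 258] [[ 0.708 -0.11   0.018]] [[ 0.696 -0.107  0.   ]]
```

```bash
python3 -m creep '[{"rot":[0,0,0],"linear":[0,0,-10],"jaw":0.4},{"rot":[0,0,0],"linear":[0,0,-30],"jaw":0.4},{"rot":[0,0,0],"linear":[0,0,-60],"jaw":0.4},{"rot":[0,0,0],"linear":[0,0,-85],"jaw":0.4},{"rot":[0,0,-4],"linear":[5,10,-100],"jaw":0.4},{"rot":[0,0,-12],"linear":[15,30,-100],"jaw":0.4},{"rot":[0,0,-20],"linear":[26,55,-100],"jaw":0.4},{"rot":[0,0,-28],"linear":[38,80,-100],"jaw":0.4},{"rot":[0,0,-36],"linear":[50,106,-100],"jaw":0.4},{"rot":[0,0,-44],"linear":[62,132,-100],"jaw":0.4},{"rot":[0,0,-52],"linear":[74,158,-100],"jaw":0.4},{"rot":[0,0,-60],"linear":[85,184,-100],"jaw":0.4},{"rot":[0,0,-68],"linear":[96,208,-100],"jaw":0.4},{"rot":[0,0,-76],"linear":[106,230,-100],"jaw":0.4},{"rot":[0,0,-84],"linear":[115,250,-100],"jaw":0.4},{"rot":[0,0,-91],"linear":[122,264,-100],"jaw":0.4},{"rot":[0,0,-97],"linear":[126,272,-100],"jaw":0.4},{"rot":[0,0,-97],"linear":[126,272,-100],"jaw":0.4},{"rot":[0,0,-97],"linear":[126,272,-100],"jaw":0.4},{"rot":[0,0,-97],"linear":[126,272,-100],"jaw":0.4}]'
python3 - <<'E'
from h import *
s=observe(); c=get_calibration("wrist"); im,d=camera("wrist"); cv2.imwrite("pics/w9.png",im); np.save("pics/w9.npy",d); np.savez("pics/w9c.npz",**c)
print(s["joint_pos"].round(2),s["position"].round(4))
I,_=camera("scene"); cv2.imwrite("pics/s9.png",I)
cv2.imwrite("pics/c9.png",np.hstack([cv2.resize(im,(480,300)),cv2.resize(I[180:300,180:308],(320,300),interpolation=2)]))
E
```

```text
time: 17.45
position: [0.6638, -0.1607, 0.1302]
ee_rot: [-0.0, 0.662, 0.749, 0.0]
contact_force: [0.9, 0.7, -2.6]
finger_gap: 0.0511
grip_force: 31.9
[ 0.6   0.54 -0.6   1.47  0.31  1.23  0.09] [ 0.6638 -0.1607  0.1302]
```

View pics/c9.png

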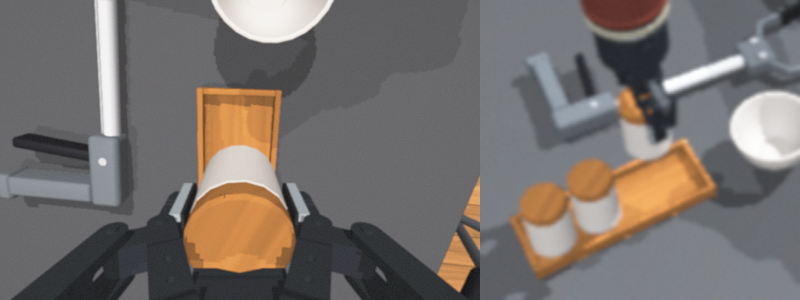

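Run:
```python
from h import *
from scipy.spatial.transform import Rotation as R
c=np.load("pics/w9c.npz"); im=cv2.imread("pics/w9.png"); h=cv2.cvtColor(im,cv2.COLOR_BGR2HSV); m=cv2.inRange(h,(5,100,70),(22,255,255)); m[190:]=0;m[:100]=0;m[:,:240]=0;m[:,400:]=0
v,u=np.nonzero(m)
L=[u[v==k].min() for k in range(130,180)];Rr=[u[v==k].max()+1 for k in range(130,180)]
pl=np.polyfit(range(130,180),L,1);pr=np.polyfit(range(130,180),Rr,1)
top=np.median([v[u==k].min() for k in range(275,365)]);print(pl,pr,top)
y0=top
q=onz("wrist",[(np.polyval(pl,y0),y0),(np.polyval(pr,y0),y0),(np.polyval(pl,180),180),(np.polyval(pr,180),180)],.018,c)[:,:2]
print(q.round(4),np.linalg.norm(q[1]-q[0]))
e=(q[0]+q[1])/2;f=(q[2]+q[3])/2;w=(e-f)/np.linalg.norm(e-f);t=e-w*.055
s=observe();o=s["ee_rot"];M=R.from_quat(np.r_[o[1:],o[0]]).as_matrix()
print("tray_free",t.round(4),"yaw",np.degrees(np.arctan2(-w[0],w[1])),"tool",(M.T@(np.r_[t,.006]-s["position"])*1e3).round(1))
```

```text
[8.16326531e-03 2.61658776e+02] [-8.17286915e-02  3.85707083e+02] 117.5
[[ 0.6147 -0.1089]
 [ 0.698  -0.0986]
 [ 0.6186 -0.1564]
 [ 0.7022 -0.1461]] 0.08393388958669057
tray_free [ 0.661  -0.1586] yaw 4.866507814392941 tool [  2.6  -2.5 124.2]
```

```bash
python3 -m creep '[{"rot":[0,0,0],"linear":[2.5,-1.5,0],"jaw":0.4},{"rot":[0,0,0],"linear":[2.5,-1.5,20],"jaw":0.4},{"rot":[0,0,0],"linear":[2.5,-1.5,40],"jaw":0.4},{"rot":[0,0,0],"linear":[2.5,-1.5,60],"jaw":0.4},{"rot":[0,0,0],"linear":[2.5,-1.5,75],"jaw":0.4},{"rot":[0,0,0],"linear":[2.5,-1.5,83],"jaw":0.4},{"rot":[0,0,0],"linear":[2.5,-1.5,88],"jaw":0.4},{"rot":[0,0,0],"linear":[2.5,-1.5,91],"jaw":0.4},{"rot":[0,0,0],"linear":[2.5,-1.5,92],"jaw":0.4},{"rot":[0,0,0],"linear":[2.5,-1.5,92],"jaw":0.4},{"rot":[0,0,0],"linear":[2.5,-1.5,92],"jaw":0.4}]'
```

```text
time: 18.65
position: [0.6625, -0.1596, 0.0385]
ee_rot: [0.0, 0.662, 0.749, 0.0]
contact_force: [-0.7, 0.1, -2.1]
finger_gap: 0.0518
grip_force: 31.9
```

```bash
python3 -m creep '[{"rot":[0,0,0],"linear":[0,0,1],"jaw":0.4},{"rot":[0,0,0],"linear":[0,0,1.5],"jaw":0.4},{"rot":[0,0,0],"linear":[0,0,1.5],"jaw":0.4}]'
python3 -m creep '[{"rot":[0,0,0],"linear":[0,0,0],"jaw":0.55},{"rot":[0,0,0],"linear":[0,0,0],"jaw":0.62},{"rot":[0,0,0],"linear":[0,0,0],"jaw":0.68},{"rot":[0,0,0],"linear":[0,0,0],"jaw":0.8},{"rot":[0,0,0],"linear":[0,0,0],"jaw":1},{"rot":[0,0,0],"linear":[0,0,0],"jaw":1},{"rot":[0,0,0],"linear":[0,0,0],"jaw":1},{"rot":[0,0,0],"linear":[0,0,-15],"jaw":1},{"rot":[0,0,0],"linear":[0,0,-40],"jaw":1},{"rot":[0,0,0],"linear":[0,0,-80],"jaw":1},{"rot":[0,0,0],"linear":[0,0,-120],"jaw":1},{"rot":[0,0,0],"linear":[0,0,-160],"jaw":1},{"rot":[0,0,0],"linear":[-60,0,-170],"jaw":1},{"rot":[0,0,0],"linear":[-60,0,-170],"jaw":1},{"rot":[0,0,0],"linear":[-60,0,-170],"jaw":1}]'
python3 - <<'E'
from h import *
im,d=camera("scene"); cv2.imwrite("pics/s10.png",im); w,_=camera("wrist")
cv2.imwrite("pics/c10.png",np.hstack([cv2.resize(im[100:300,170:450],(420,300),interpolation=2),cv2.resize(w,(380,300))]))
E
```

```text
time: 18.95
position: [0.6626, -0.1597, 0.0376]
ee_rot: [0.001, 0.662, 0.749, 0.0]
contact_force: [-2.6, 0.0, 5.6]
finger_gap: 0.0515
grip_force: 32.7
time: 20.45
position: [0.6693, -0.2226, 0.2076]
ee_rot: [0.001, 0.664, 0.748, -0.0]
contact_force: [-0.5, -0.2, -1.5]
finger_gap: 0.0852
grip_force: 0.0
```

View pics/c10.png

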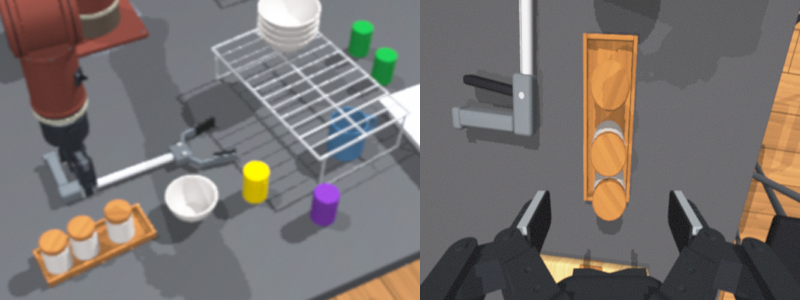

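The view shows all three jars upright in the tray: the fetched one at (118,220) in the free end, the others at (82,238) and (54,250). The mug and bowl are undisturbed and the reacher is lying on the counter, so I'm handing the job in.

```bash
python3 -c "
from bench import *
print(job_done())"
```

```text
the job is handed in; nothing more can be done
None
```

I drew the jar out with the reacher and stood it upright in the tray's free end, left the reacher lying on the counter, and handed the job in at about 20.5 s; the last pictures showed nothing toppled or disturbed, and no verdict came back.

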